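# Run the paint mixer at full speed

## Task

Start the paint mixer that has the orange lever at full speed: with the outside of the fingers push its orange lever along the slot, past the notch for slow, all the way to the far stop at the red mark, and only then press the green start button on that same mixer fully down and let it spring back. Push and press only: do not pinch the lever, do not shove or lift the mixer, and leave the other mixer (blue lever), the cups and everything else on the bench alone.

Things in the scene. Friction and masses are not known exactly. Their poses are not given: they have to be found in the camera images.
- mixer: The mixer to start (orange lever): white paint mixer, loose on rubber feet, 5 kg, 180 (x) by 200 mm (y), front (-x) roughly towards the robot. Origin: centre of underside. Front part (x -90 to -15 mm): control deck 75 mm high with lever slot and button. Rear: 38 mm high, turntable (radius 52, top 44 mm high, centre x = 38 mm) with a small cup.
- speed_lever (a joint): Travel in m of the orange speed lever along its slot, towards the mixer's +y: 0 = off (black mark), 0.032 = slow, a sprung notch (yellow mark), 0.064 = full speed, the far stop (red mark). A sprung detent pulls it into the nearest of the three places: about 7 N is needed to leave one, and past the hump between two it jumps on by itself. It starts off, in the slow notch or between them.
- speed_lever_top (a point): Centre of the top face of the orange lever's grip, 26 mm (mixer x) by 13 mm (mixer y), spanning 11 to 37 mm above the deck on a thin stem. The axes are the mixer's. At travel q it lies at x = -52.5 mm, y = -60 mm + q, z = 112 mm in the mixer's frame.
- start (a joint): Travel in m of the green start button of the mixer with the orange lever: 0 = up, 0.006 = fully down (about 5 N); it springs back when let go.
- start_top (a point): Centre of the top face of that green button (radius 13 mm, in a black housing): x = -52.5 mm, y = +70 mm, z = 97 mm in the mixer's frame; it is pressed straight down.
- mixer2: The other mixer, with a blue lever, otherwise alike; leave it alone. Origin: centre of its underside.
- lever2 (a joint): Travel in m of the blue lever of the other mixer; stands at 0 (off) and must stay there.
- start2 (a joint): Travel in m of the other mixer's green button; leave alone.
- tin_a: Small red open cup, radius 37, height 58 mm, standing loose on the turntable of the orange-lever mixer; origin at the centre of its underside.
- tin_b: Small grey open cup of the same size on the other mixer's turntable; origin at the centre of its underside.
- tape: Roll of green masking tape lying flat on the bench to the right of the mixers, radius 50, height 25 mm; origin at the centre of its underside.
- measure: Large whitish open mixing cup, radius 58, height 130 mm, beyond the mixers; origin at the centre of its underside.
- redcup: Large red open mixing cup, radius 55, height 120 mm, beyond the mixers; origin at the centre of its underside.
- brush: Paint brush lying on the bench to the left; origin under its middle.
- filter: Orange in-line air filter standing on end to the right, radius 33, height 87 mm; origin at the centre of its underside.

How it is judged (in metres and radians):
On the way, in this order (a step that is already met when the one before it is completed fails the run):
1. the orange lever is at the far stop (full speed) (value of joint speed_lever above 0.059 m), for 0.2 s.
2. the green start button of that mixer is pressed down (value of joint start above 0.0042 m), for 0.05 s.
At the end, for the whole second after the job is handed in: The orange lever stands within 5 mm of its far stop, the button (pressed at least 4.2 of its 6 mm after the lever got there) is up again, the blue lever is off, and the mixer stands flat and at rest within 25 mm of where it was (value of joint speed_lever above 0.059 m and value of joint start below 0.002 m and value of joint lever2 below 0.006 m and distance of mixer from where it was at the start of the episode below 0.025 m and angle between mixer's own z axis and vertical below 0.05 rad and linear speed of mixer below 0.01 m/s); the robot touches nothing.
It fails at once if the start button is pressed (over 3 mm) before the lever is at full speed (value of joint start above 0.003 m and value of joint speed_lever below 0.057 m).
It fails at once if the lever is pinched: the grasp point is in the lever's grip (within 8 mm of its axis, below 12 mm over its top) while the fingers press on the mixer (horizontal distance between the grasp point and speed_lever_top below 0.008 m and z of the grasp point in the frame of speed_lever_top below 0.012 m and contact force between the fingers and mixer above 0.5 N).
It fails at once if the mixer is shoved over 25 mm, lifted over 8 mm or tipped over 0.1 rad (distance of mixer from where it was at the start of the episode above 0.025 m or height (world z) of mixer above 0.008 m or angle between mixer's own z axis and vertical above 0.1 rad).
It fails at once if the other mixer is used or shoved (lever over 6 mm, button over 3 mm, mixer over 20 mm) (value of joint lever2 above 0.006 m or value of joint start2 above 0.003 m or distance of mixer2 from where it was at the start of the episode above 0.02 m).
It fails at once if a cup, the tape, the brush or the filter is moved or lifted over 30 mm, or a standing thing tipped over 0.4 rad (distance of any of tin_a, tin_b, tape, measure, redcup, brush, filter from where it was at the start of the episode above 0.03 m or angle between any of tin_a, tin_b, tape, measure, redcup, filter's own z axis and vertical above 0.4 rad).
It also fails if it takes over 48 s, if anything falls off the work surface, if the arm or the gripper's body presses on something with over 40 N, if the wrist force passes 120 N, or if a joint passes its speed limit or range.

## Robot

A 7-joint arm with a two-finger parallel gripper is mounted at the origin on the work surface. World frame = base frame: x ahead of the robot, y to its left, z up, the work surface at z = 0. Lengths are in m, angles in degrees, forces in N, time in s.
With the tool pointing down it reaches from about 0.425 to 0.875 m from the base axis. Payload 8.4 kg.
Tool frame: the origin (TCP) lies between the finger pads; the fingertips stand 25 mm ahead of it and the grasp point (between the pads) lies 6 mm ahead of it; z points along the fingers, y is the line along which they close (so a half turn about z gives the same grasp; the last joint's range is limited). The gripper opens to 87 mm and grips with 3 to 60 N. Pads are 19 mm wide; open, the fingers measure 117 mm over their backs; the gripper's body (75 mm by 190 mm) begins 51 mm behind the grasp point.
Start: joints at [-74.954, 19.091, 2.286, 83.961, -0.768, 76.965, -3.352], TCP at [0.23, 0.608, 0.248] pointing down, gripper open.
Joint ranges: [-147.57, 147.57], [-21.85, 119.76], [-74.77, 79.35], [14.55, 137.4], [-85.83, 265.84], [4.83, 119.75], [-152.11, 152.11]. Speed limits (degrees/s): [127.2, 127.2, 159.86, 159.86, 180, 180, 180].

## Interface

Orientations are given as a 3x3 rotation matrix whose columns are the frame's x, y, z axes.
In Python, from cell import robot gives the robot as it stands.
- The arm moves only by the tool move_arm, never from a script. Its arguments are lists of equal length, an entry for each row: "linear": the shift along the world's x, y, z in m, a list of three; "spin": the turn about the world's z in degrees; "fingers": the gripper command: -1 is shut, 1 is fully open, values between are in proportion. A call has 1 to 12 rows; each row is the pose to reach, as a shift and turn from the pose commanded when the call began; what a row does not reach only later rows make up. A row lasts 1/8 s, in which the tool goes at most 62.5 mm and 10.7 degrees, less where a joint would pass 70% of its speed; a pose out of reach is approached as far as the arm can. A call with a gripper value outside its range is refused whole. The fingers move at their own pace and stop on an object; the grip force is fixed at half the most. Time passes only in rows, so rows that repeat a pose let the fingers close. It gives the time, the measured TCP pose, the force, the opening and the grip force at its end, in the units of the state.
- robot.get_state(): the state, without advancing time (a new reading comes with each control period).
- robot.get_image(name): name is "side" or "top"; returns the picture (480x640x3 uint8, red, green, blue); there is no depth.
- robot.camera_params(name): a dict with "camera_matrix" (3x3 intrinsics, pixels), "origin" and "orientation" of the camera in the world. Camera axes: x right, y down, z forward; pixel columns grow to the right and rows downward; lengths in m; the calibration is good to about 2 mm. A picture is of the moment at which its call begins. camera_params takes no time and is no camera call.
- robot.close_job(): hands the job in; it is judged then, once.
The state is a dict: "time_s": time; "qpos": joint angles; "joint_velocities": joint speeds; "joint_torque": joint torques, N m; "ee_pos": TCP position; "tool_rot": TCP orientation; "contact_force": force on the tool from outside, world axes, zero at the start; "moment": the same for the moment, N m; "opening": finger opening in m; "grip_force": force on a finger pad.
Only numpy, scipy, OpenCV 4.12 (cv2) and the standard library are available. Lean on these libraries where they do the work, as an engineer would, in place of code of your own. Each camera call takes 0.05 s, during which the arm holds its last target. There are 200 camera calls.

## Working session

There is one attempt and no reset: what is moved stays moved. The work goes in short steps, Python scripts to look and compute and a tool call to move; the robot and the scene stay as the last step left them, time stands still between calls to the robot, and variables do not carry over. Pictures are saved under pics/ and viewed, at most 10 in all, crops included, and the job is handed in when it is done.

Besides the shell and the picture viewer there is one more tool, called after ">>>" as a command line: name --pt "numbers of a row" for each row, then --argument value for the rest. move_arm: Moves the arm, as the interface text tells. Its arguments: {"type":"object","properties":{"linear":{"type":"array"},"spin":{"type":"array"},"fingers":{"type":"array"}},"required":["linear","spin","fingers"]}

```bash
mkdir -p pics; python3 - <<'E'
from cell import robot
import cv2
for n in("top","side"):
    cv2.imwrite(f"pics/{n}0.png",robot.get_image(n)[:,:,::-1]); p=robot.camera_params(n); print(n,p)
s=robot.get_state();print(s["time_s"],s["ee_pos"],s["tool_rot"],s["opening"])
E
```

```text
top {'camera_matrix': array([[467.2431774 ,   0.        , 315.23911307],
       [  0.        , 467.2431774 , 246.62752331],
       [  0.        ,   0.        ,   1.        ]]), 'origin': array([0.41428762, 0.00482687, 1.14677393]), 'orientation': array([[ 1.59202858e-02, -9.85048999e-01,  1.71537209e-01],
       [-9.99873176e-01, -1.57562374e-02,  2.31786977e-03],
       [ 4.19565691e-04, -1.71552355e-01, -9.85174915e-01]])}
side {'camera_matrix': array([[562.28312518,   0.        , 323.37510641],
       [  0.        , 562.28312518, 234.28391727],
       [  0.        ,   0.        ,   1.        ]]), 'origin': array([-0.2368512 , -1.05501402,  1.00121337]), 'orientation': array([[ 0.78532716, -0.33685748,  0.51941148],
       [-0.61906756, -0.43282815,  0.65529775],
       [ 0.00407396, -0.83617392, -0.54844924]])}
0.1 [0.22996844 0.60754677 0.24676667] [[-9.35253700e-01  3.53977914e-01 -3.91016908e-04]
 [ 3.53978108e-01  9.35252677e-01 -1.38888245e-03]
 [-1.25934100e-04 -1.43736887e-03 -9.99998959e-01]] 0.08694203142056199
```

View pics/top0.png

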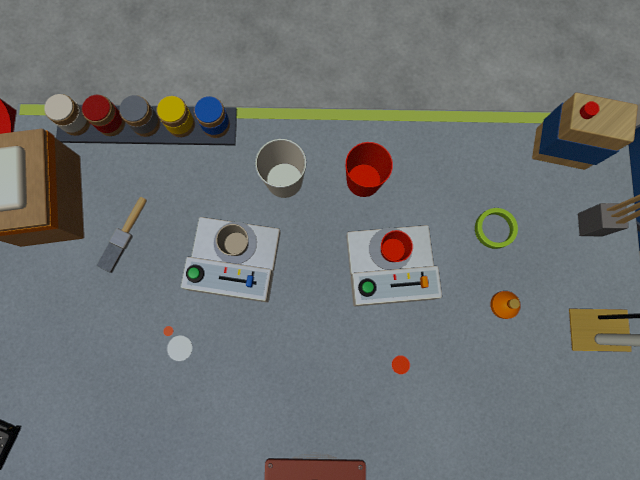

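View pics/side0.png

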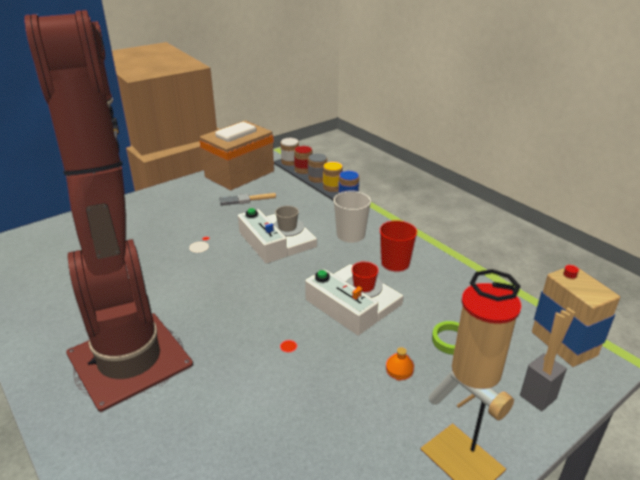

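The orange-lever mixer is at right in the top view: button near (367,287), lever near (424,282). In the side view they are near (322,276) and (356,292). The arm is clear of both.

```bash
cat > h.py <<'E'
import numpy as np, cv2
def ray(p,uv,z):
    d=p["orientation"]@np.linalg.solve(p["camera_matrix"],[uv[0],uv[1],1.]); o=p["origin"]
    return (o+d*(z-o[2])/d[2]).round(4)
def blobs(im,lo,hi,box,amin=8):
    h=cv2.cvtColor(im,cv2.COLOR_RGB2HSV); m=cv2.inRange(h,lo,hi); k=np.zeros_like(m)
    x0,y0,x1,y1=box; k[y0:y1,x0:x1]=m[y0:y1,x0:x1]
    n,l,s,c=cv2.connectedComponentsWithStats(k)
    return [(c[i].round(1),s[i]) for i in range(1,n) if s[i][4]>=amin]
E
python3 - <<'E'
from h import *
for n,box in(("top",(345,268,445,308)),("side",(300,262,400,335))):
    from cell import robot
    im=robot.get_image(n); p=robot.camera_params(n)
    for nm,lo,hi,z in(("green",(50,90,60),(80,255,255),.097),("orange",(8,150,120),(20,255,255),.112),("yellow",(24,150,120),(34,255,255),.075),("red",(0,150,120),(6,255,255),.075)):
        for c,s in blobs(im,lo,hi,box): print(n,nm,c,s,ray(p,c,z))
    if n=="top":
        h=cv2.cvtColor(im,cv2.COLOR_RGB2HSV); m=((h[...,1]<60)&(h[...,2]>150)).astype(np.uint8)[:,340:450]
        m[:215]=0;m[310:]=0
        cs=max(cv2.findContours(m,0,2)[0],key=cv2.contourArea)
        b=cv2.boxPoints(cv2.minAreaRect(cs))+[340,0]; print([(q,ray(p,q,.075)) for q in b])
        a=cv2.resize(im[220:310,340:450],None,fx=5,fy=5,interpolation=2)
    else: b=cv2.resize(im[255:335,300:410],None,fx=5,fy=5,interpolation=2)
v=np.vstack([a,b]);cv2.imwrite("pics/crop.png",cv2.resize(v,None,fx=.7,fy=.7)[:,:,::-1])
E
```

```text
top green [367.4 286.8] [362 281  12  12 107] [ 0.5073 -0.1114  0.097 ]
top orange [424.3 281.1] [421 276   7  11  62] [ 0.5207 -0.236   0.112 ]
top yellow [408.2 275.8] [408 273   2   6   8] [ 0.5361 -0.2078  0.075 ]
top red [394.4 276.9] [394 274   2   6  10] [ 0.5331 -0.176   0.075 ]
[(array([347.10318565, 231.68667603]), array([ 0.6376, -0.0667,  0.075 ])), (array([434.27016449, 224.10696411]), array([ 0.659 , -0.2713,  0.075 ])), (array([440.61162567, 297.03378296]), array([ 0.4886, -0.281 ,  0.075 ])), (array([353.44464874, 304.61349487]), array([ 0.4682, -0.0819,  0.075 ]))]
side green [321.6 273.9] [317 270  10   9  67] [ 0.4974 -0.1219  0.097 ]
side orange [356.9 291.6] [352 285  11  14  87] [ 0.5098 -0.2489  0.112 ]
side red [364.6 274.9] [353 262  25  30 558] [ 0.6043 -0.1743  0.075 ]
side red [391.8 265.4] [382 262  18   9 132] [ 0.6927 -0.1884  0.075 ]
```

View pics/crop.png

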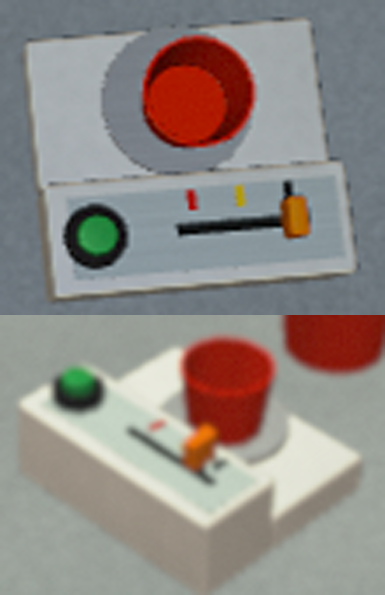

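Lever is near q≈0 at top centre (0.522, -0.239); button is at (0.507, -0.112). The mixer's yaw is about +6°. I'll go with closed fingers to a point above the lever's -y side.

>>> move_arm --pt "0.03 -0.05 0" --pt "0.055 -0.1 0" --pt "0.085 -0.155 0" --pt "0.11 -0.205 0" --pt "0.14 -0.26 0" --pt "0.165 -0.31 0" --pt "0.195 -0.36 0" --pt "0.22 -0.41 0" --pt "0.23 -0.46 0" --pt "0.24 -0.51 0" --pt "0.25 -0.56 0" --pt "0.26 -0.61 0" --spin '[3,6,9,12,15,18,21,24,27,27,27,27]' --fingers '[-1,-1,-1,-1,-1,-1,-1,-1,-1,-1,-1,-1]'

```text
time_s: 1.7
ee_pos: [0.4901, -0.0038, 0.2477]
tool_rot: [[-0.994, -0.109, 0.0], [-0.109, 0.994, 0.0], [-0.0, 0.0, -1.0]]
contact_force: [1.2, -0.6, -0.5]
opening: 0.0003
grip_force: 0.0
```

>>> move_arm --pt "0.006 -0.05 0" --pt "0.012 -0.1 0" --pt "0.018 -0.15 0" --pt "0.024 -0.2 0" --pt "0.03 -0.25 0" --pt "0.036 -0.275 -0.02" --pt "0.036 -0.275 -0.06" --pt "0.036 -0.275 -0.06" --pt "0.036 -0.275 -0.06" --spin '[0,0,0,0,0,0,0,0,0]' --fingers '[-1,-1,-1,-1,-1,-1,-1,-1,-1]'

```text
time_s: 2.82
ee_pos: [0.5265, -0.277, 0.1888]
tool_rot: [[-0.994, -0.11, 0.001], [-0.11, 0.994, -0.0], [-0.001, -0.0, -1.0]]
contact_force: [0.3, -0.9, 0.3]
opening: 0.0001
grip_force: 0.0
```

```bash
python3 - <<'E'
from cell import robot
import cv2,numpy as np
s=robot.get_state();print(s["time_s"],s["ee_pos"],s["tool_rot"].round(3),s["opening"],s["contact_force"])
a=robot.get_image("top")[200:320,340:500];b=robot.get_image("side")[215:335,280:440]
cv2.imwrite("pics/c1.png",cv2.resize(np.vstack([a,b]),None,fx=2.4,fy=2.4,interpolation=2)[:,:,::-1])
E
```

```text
2.825 [ 0.52653001 -0.2770192   0.18879168] [[-0.994 -0.11   0.001]
 [-0.11   0.994 -0.   ]
 [-0.001 -0.    -1.   ]] 0.00011100112546144825 [ 0.26004783 -0.91891346  0.31851067]
```

View pics/c1.png

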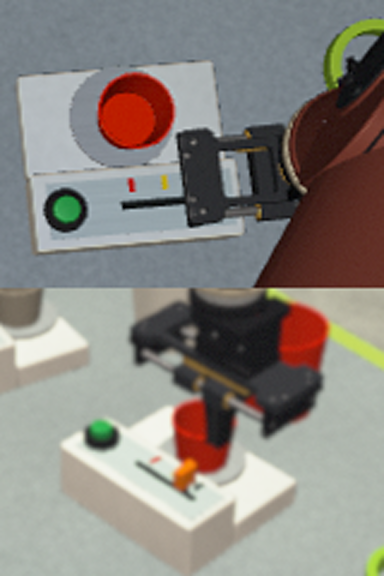

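The fingers stand on the -y side of the lever, above it (side crop about (218,440), lever at (185,473)), with body clear of the cup. Lower, then push in steps.

>>> move_arm --pt "0 0 -0.03" --pt "0 0 -0.055" --pt "0 0 -0.072" --pt "0 0 -0.072" --pt "0 0 -0.072" --spin '[0,0,0,0,0]' --fingers '[-1,-1,-1,-1,-1]'

```text
time_s: 3.55
ee_pos: [0.5267, -0.2774, 0.1167]
tool_rot: [[-0.994, -0.109, 0.001], [-0.109, 0.994, -0.001], [-0.001, -0.001, -1.0]]
contact_force: [-0.0, 0.5, 0.7]
opening: 0.0007
grip_force: 0.0
```

>>> move_arm --pt "-0.001 0.008 0" --pt "-0.002 0.016 0" --pt "-0.003 0.024 0" --pt "-0.004 0.032 0" --pt "-0.004 0.036 0" --pt "-0.005 0.04 0" --pt "-0.005 0.044 0" --pt "-0.006 0.05 0" --pt "-0.006 0.055 0" --pt "-0.007 0.06 0" --pt "-0.007 0.06 0" --spin '[0,0,0,0,0,0,0,0,0,0,0]' --fingers '[-1,-1,-1,-1,-1,-1,-1,-1,-1,-1,-1]'

```text
time_s: 4.92
ee_pos: [0.5195, -0.2186, 0.1158]
tool_rot: [[-0.994, -0.108, 0.002], [-0.108, 0.994, -0.003], [-0.001, -0.003, -1.0]]
contact_force: [3.1, -8.4, -2.5]
opening: 0.0003
grip_force: 4.2
```

```bash
python3 - <<'E'
from cell import robot
import cv2,numpy as np
from h import *
s=robot.get_state();print(s["time_s"],s["ee_pos"],s["contact_force"])
a=robot.get_image("top");b=robot.get_image("side")
for nm,im in(("top",a),("side",b)):
  for k,lo,hi,z in(("green",(50,90,60),(80,255,255),.097),("orange",(8,150,120),(20,255,255),.112)):
    for c,q in blobs(im,lo,hi,(345,268,445,308) if nm=="top" else (300,262,400,335)): print(nm,k,c,q,ray(robot.camera_params(nm),c,z))
cv2.imwrite("pics/c2.png",cv2.resize(np.vstack([a[200:320,340:500],b[215:335,280:440]]),None,fx=2.4,fy=2.4,interpolation=2)[:,:,::-1])
E
```

```text
4.925 [ 0.51949078 -0.2186096   0.11583965] [ 3.07215451 -8.44578896 -2.52039732]
top green [367.4 286.8] [362 281  12  12 112] [ 0.5073 -0.1114  0.097 ]
side green [321.6 274.1] [317 270  10   9  70] [ 0.4968 -0.1226  0.097 ]
side orange [345.1 287.5] [343 283   5  10  34] [ 0.4971 -0.2183  0.112 ]
```

View pics/c2.png

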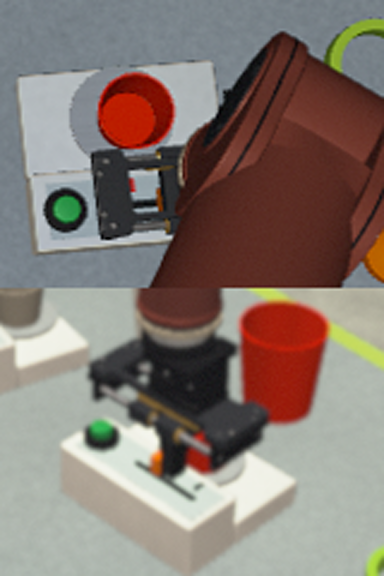

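The finger's outside is on the lever, with 8 N force, and the mixer has not moved (button at the same pixel). Keep pushing.

>>> move_arm --pt "0 0.004 0" --pt "-0.001 0.008 0" --pt "-0.001 0.012 0" --pt "-0.002 0.016 0" --pt "-0.002 0.018 0" --pt "-0.002 0.02 0" --pt "-0.002 0.02 0" --pt "-0.002 0.02 0" --spin '[0,0,0,0,0,0,0,0]' --fingers '[-1,-1,-1,-1,-1,-1,-1,-1]'

```text
time_s: 6.02
ee_pos: [0.5169, -0.1968, 0.1153]
tool_rot: [[-0.994, -0.109, -0.001], [-0.109, 0.994, 0.0], [0.001, 0.0, -1.0]]
contact_force: [0.3, -0.4, 0.2]
opening: 0.0003
grip_force: 0.0
```

>>> move_arm --pt "0 0.002 0" --pt "0 0.003 0" --pt "0 0.003 0" --pt "0 0.003 0" --spin '[0,0,0,0]' --fingers '[-1,-1,-1,-1]'

```text
time_s: 6.52
ee_pos: [0.5171, -0.1941, 0.1156]
tool_rot: [[-0.994, -0.109, 0.0], [-0.109, 0.994, 0.0], [-0.0, 0.0, -1.0]]
contact_force: [0.0, -0.8, -0.2]
opening: 0.0006
grip_force: 0.3
```

The force fell off, so the lever jumped on into its last place. Back off, lift and check.

>>> move_arm --pt "0.001 -0.012 0" --pt "0.001 -0.012 0.04" --pt "0 -0.06 0.08" --pt "0 -0.12 0.08" --pt "0 -0.18 0.08" --pt "0 -0.18 0.08" --pt "0 -0.18 0.08" --spin '[0,0,0,0,0,0,0]' --fingers '[-1,-1,-1,-1,-1,-1,-1]'

```text
time_s: 7.4
ee_pos: [0.5169, -0.3745, 0.1952]
tool_rot: [[-0.994, -0.108, -0.0], [-0.108, 0.994, 0.0], [0.0, 0.0, -1.0]]
contact_force: [0.6, 0.5, -0.4]
opening: 0.0005
grip_force: 0.0
```

```bash
python3 - <<'E'
from cell import robot
from h import *
s=robot.get_state();print(s["time_s"],s["ee_pos"],s["contact_force"])
a=robot.get_image("top");b=robot.get_image("side")
for nm,im in(("top",a),("side",b)):
  for k,lo,hi,z in(("green",(50,90,60),(80,255,255),.097),("orange",(8,150,120),(20,255,255),.112)):
    for c,q in blobs(im,lo,hi,(345,268,445,308) if nm=="top" else (300,262,400,335)): print(nm,k,c,q,ray(robot.camera_params(nm),c,z))
cv2.imwrite("pics/c3.png",cv2.resize(np.vstack([a[200:320,340:500],b[215:335,280:440]]),None,fx=2.4,fy=2.4,interpolation=2)[:,:,::-1])
E
```

```text
7.4 [ 0.51685862 -0.3745024   0.1951763 ] [ 0.64476569  0.53188565 -0.44174971]
top green [367.4 286.7] [362 281  12  12 109] [ 0.5076 -0.1114  0.097 ]
top orange [397.8 283.6] [395 278   7  12  71] [ 0.5142 -0.1771  0.112 ]
side green [321.6 274.2] [317 270  11   9  72] [ 0.4966 -0.123   0.097 ]
side orange [340.  282.6] [337 278   7  11  61] [ 0.4997 -0.195   0.112 ]
```

View pics/c3.png

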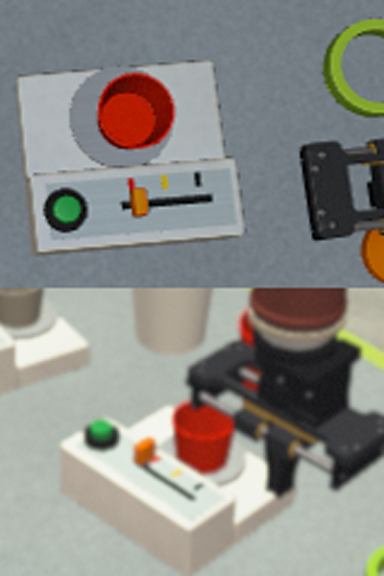

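The lever grip is at top pixel (398,284). Allowing for parallax it stands right at the red mark, and the mixer hasn't moved. Next, the button.

>>> move_arm --pt "-0.002 0.055 0" --pt "-0.004 0.11 0" --pt "-0.006 0.165 0" --pt "-0.008 0.22 0" --pt "-0.009 0.262 0" --pt "-0.009 0.262 -0.03" --pt "-0.009 0.262 -0.055" --pt "-0.009 0.262 -0.066" --pt "-0.009 0.262 -0.066" --pt "-0.009 0.262 -0.066" --spin '[0,0,0,0,0,0,0,0,0,0]' --fingers '[-1,-1,-1,-1,-1,-1,-1,-1,-1,-1]'

```text
time_s: 8.75
ee_pos: [0.5086, -0.1121, 0.1305]
tool_rot: [[-0.994, -0.109, 0.001], [-0.109, 0.994, 0.0], [-0.001, -0.0, -1.0]]
contact_force: [0.5, 0.2, 0.5]
opening: 0.0006
grip_force: 0.0
```

>>> move_arm --pt "0 0 -0.004" --pt "0 0 -0.007" --pt "0 0 -0.009" --pt "0 0 -0.011" --pt "0 0 -0.012" --pt "0 0 -0.012" --pt "0 0 -0.012" --spin '[0,0,0,0,0,0,0]' --fingers '[-1,-1,-1,-1,-1,-1,-1]'

```text
time_s: 9.62
ee_pos: [0.5082, -0.1121, 0.1177]
tool_rot: [[-0.994, -0.109, 0.0], [-0.109, 0.994, -0.0], [-0.0, -0.0, -1.0]]
contact_force: [-0.3, 0.7, 3.5]
opening: 0.001
grip_force: 2.0
```

>>> move_arm --pt "0 0 -0.001" --pt "0 0 -0.002" --pt "0 0 -0.003" --pt "0 0 -0.003" --pt "0 0 -0.003" --spin '[0,0,0,0,0]' --fingers '[-1,-1,-1,-1,-1]'

```text
time_s: 10.25
ee_pos: [0.5084, -0.1122, 0.116]
tool_rot: [[-0.994, -0.109, 0.0], [-0.109, 0.994, 0.001], [-0.001, 0.001, -1.0]]
contact_force: [-8.0, 1.7, 24.5]
opening: 0.0004
grip_force: 12.3
```

The button is bottomed out (force jumped to 24 N at z = 0.116). Release, lift away, and check.

>>> move_arm --pt "0 0 0.01" --pt "0 0 0.04" --pt "0 0 0.09" --pt "0 -0.05 0.1" --pt "0 -0.11 0.1" --pt "0 -0.17 0.1" --pt "0 -0.22 0.1" --pt "0 -0.26 0.1" --pt "0 -0.26 0.1" --pt "0 -0.26 0.1" --spin '[0,0,0,0,0,0,0,0,0,0]' --fingers '[-1,-1,-1,-1,-1,-1,-1,-1,-1,-1]'

```text
time_s: 11.5
ee_pos: [0.5079, -0.3716, 0.2139]
tool_rot: [[-0.994, -0.109, -0.001], [-0.109, 0.994, 0.001], [0.001, 0.001, -1.0]]
contact_force: [0.5, -0.1, -0.4]
opening: 0.0003
grip_force: 0.0
```

```bash
python3 - <<'E'
from cell import robot
from h import *
s=robot.get_state();print(s["time_s"],s["ee_pos"],s["contact_force"])
a=robot.get_image("top");b=robot.get_image("side")
for nm,im in(("top",a),("side",b)):
  for k,lo,hi,z in(("green",(50,90,60),(80,255,255),.097),("orange",(8,150,120),(20,255,255),.112)):
    for c,q in blobs(im,lo,hi,(345,268,445,308) if nm=="top" else (300,262,400,335)): print(nm,k,c,q,ray(robot.camera_params(nm),c,z))
cv2.imwrite("pics/c4.png",cv2.resize(np.vstack([a[200:320,340:500],b[215:335,280:440]]),None,fx=2.4,fy=2.4,interpolation=2)[:,:,::-1])
E
```

```text
11.5 [ 0.50790557 -0.37155129  0.21386487] [ 0.49508368 -0.09051399 -0.37962296]
top green [367.4 286.8] [362 281  12  12 108] [ 0.5073 -0.1114  0.097 ]
top orange [397.9 283.7] [395 278   7  12  70] [ 0.514  -0.1773  0.112 ]
side green [321.5 274.2] [317 270  10   9  72] [ 0.4964 -0.1228  0.097 ]
side orange [340.  282.6] [337 278   7  11  61] [ 0.4997 -0.195   0.112 ]
```

View pics/c4.png

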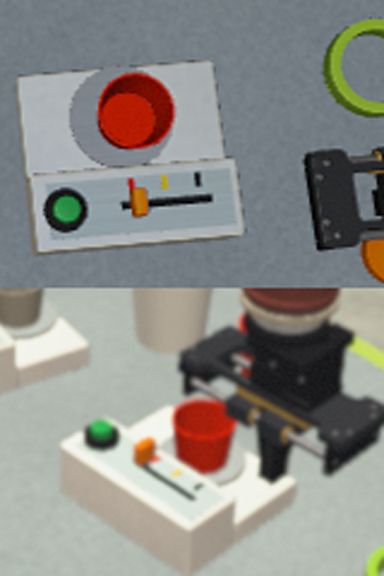

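The lever is still at the red mark (398,284), the button is up again (367,287), the mixer hasn't moved, and the arm is clear.

```bash
python3 -c "
from cell import robot
print(robot.close_job())"
```

```text
the job is handed in; nothing more can be done
None
```

The orange lever was pushed to the far stop at the red mark, then the green button was pressed fully and sprang back; the mixer did not move in the images, and the job is handed in (it returned no verdict).

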